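# Load a reagent cassette into the sloping deck of a slide stainer

### The job

Load the spare reagent cassette from the bench, keeping it upright, into the free lane of the slide stainer's sloping deck: set it in the open lower end of the lane, nose uphill and thumb tab towards you, then push it up the lane, past the grip of the side springs, until it rests fully home and square against the steel stop at the top. The stop's setting varies, so feel for it and do not ram it: never press the cassette against it with more than 15 N. Let go, leave the cassette there, and do not disturb the cassette already loaded in the next lane or the other things on the bench.

Things in the scene. Friction and masses are not known exactly. Their poses are not given: they have to be found in the camera images.
- cassette: Spare reagent cassette on the bench, 0.19 to 0.34 kg. Origin: centre of its underside; x to its nose, z up. White body 89 (x) x 36 (y) mm, top at 52 mm, two black caps 7 mm higher; grip across the 36 mm. Grey foot under it, x -45 to 45 mm, 6 mm thick: 52 mm wide at the rear, from x = -15 narrowing to 45 mm at x = 25, to 39 mm at the nose. Thumb tab at the rear.
- cassette_tab (a point): Middle of the rear face of the cassette's grey thumb tab, the place to push: 57 mm behind the cassette's origin, 7.5 mm above its underside. The face is 26 mm wide, 15 mm high (from the underside up), square to the cassette's x. Above the tab the body's rear end lies 13 mm further forward.
- lane: Free lane (left of two, empty). Origin: on the bed, mid-lane, at its low front edge, 20 mm above the bench. x: up the lane, away from the robot at 8 degrees slope; z square to the bed. Flat metal bed. Home against the stop, the cassette's origin is at lane x = 195 to 207 mm (as the stop is set), y = z = 0. Friction holds the cassette anywhere on the slope.
- lane_mouth (a point): Point on the bed at lane x = 85 mm: middle of the lane's open lower end. Stand the cassette with its origin here (lane x 50 to 110 mm will do, the foot flat on the bed). Here guides 10 mm high stand 61 mm apart; at x 110 to 137 mm they funnel to a channel 55 mm wide.
- lane_springs (a point): Point on the bed at lane x = 195 mm, between two sprung steel pads that grip the foot from both sides: the push takes 2 to 7 N where they are met (cassette's origin at lane x of about 165 mm), growing to 5 to 20 N near the top, never the same. From x = 152 mm to the stop, lips 9 mm above the bed (tops at 11.5 mm, 45 mm apart) reach over the foot: slide it in from the mouth.
- stop: Top stop of the free lane: a fixed dark bracket that carries a rigid steel buffer plate, 36 mm wide, 26 mm high, on two adjusting screws. The plate's face, which the cassette's nose meets, is set anywhere from 0 to 12 mm downhill of this origin; its setting is not reported. Origin: on the bed, mid-lane, at lane x = 252 mm; axes as the lane's.
- presence_pin (a joint): Travel of the small black switch pin (7 mm diameter, 16 mm above the bed) that stands 5 mm out of the buffer plate's face and is pushed in by the cassette's nose against a spring of under 1 N: 0 = out, 0.005 m = flush with the plate, the cassette hard against the stop.
- neighbour: Identical cassette already loaded, fully home, in the right-hand lane, whose centre line is 78 mm to the right of the free lane's. Leave it alone. Origin and axes as for the spare cassette.
- deck: The stainer, fixed: grey wedge with both lanes, 160 mm wide; a white header 85 mm high behind the stops; on the right a white control unit 75 mm high, 127 to 217 mm right of the free lane's centre line. Origin: on the bench under the free lane, 124 mm level uphill of the lane's front edge; x level up the lane, z up.
- staining_jar: Closed glass staining jar, 60 mm diameter, 95 mm high. Leave it alone. Origin: centre of the underside.
- dropper_bottle: Amber glass dropper bottle, 38 mm diameter, 114 mm high. Leave it alone. Origin: centre of the underside.
- slide_box: Closed blue plastic slide box, 85 x 95 x 34.5 mm. Leave it alone. Origin: centre of the underside.
Mind the look-alikes: they are no part of the job. Leave any green or yellow look-alike of the cassette alone.

How it is judged:
By the outcome, as a careful person would: the job done as asked, in the order asked, and still so for the second after the job is handed in, with the robot touching nothing.
It also fails if it takes over 64 s, if anything falls off the work surface, if the arm or the gripper's body presses on something with over 40 N, if the wrist force passes 120 N, or if a joint passes its speed limit or range.

### The arm

A 7-joint arm with a two-finger parallel gripper is mounted at the origin on the work surface. World frame = base frame: x ahead of the robot, y to its left, z up, the work surface at z = 0. Lengths are in m, angles in rad, forces in N, time in s.
With the tool pointing down it reaches from about 0.425 to 0.925 m from the base axis. Payload 6.8 kg.
Tool frame: the origin (TCP) lies midway between the tips of the shut fingers; the grasp point (between the pads) lies 19 mm behind it; x points along the fingers, y is the direction in which the jaws open and shut, and the axes are right-handed (so a half turn about x gives the same grasp; the last joint's range is limited). The gripper opens to 85 mm and grips with 20 to 120 N. Pads are 22 mm wide; open, the fingers measure 114 mm over their backs; the gripper's body (76 mm by 85 mm) begins 54 mm behind the grasp point. The pads swing forward as they close: fully open they stand 13 mm farther back than shut.
Start: joints at [-1.394, 0.477, 0.022, 1.555, -0.011, 1.109, -0.083], TCP at [0.19, 0.648, 0.231] pointing down, gripper open.
Joint ranges: [-2.96, 2.96], [-0.34, 2.1], [-1.41, 1.46], [0.24, 2.44], [-1.37, 4.51], [0.17, 1.92], [-2.96, 2.96]. Speed limits (rad/s): [2.39, 2.39, 3.14, 3.14, 3.14, 3.14, 3.14].

### API

Orientations are given as a rotation vector (axis times angle).
In Python, from bench import r, viewer, nets gives the robot as it stands.
- The arm moves only by the shell command python3 -m pendant 'ROWS' [FORCE]. ROWS is JSON, one flat list of numbers, 5 for each row, row after row: the finger opening in mm, from 0 to 85.4, then the shift along the tool's x, y, z in mm, then the turn about the tool's x in rad. A call has 1 to 20 rows; each row shifts and turns the commanded pose from where the row before left it, along the tool's axes as they then stand; what a row does not reach is not made up. A row lasts 1/8 s, in which the tool goes at most 62.5 mm and 10.7 degrees, less where a joint would pass 70% of its speed; a pose out of reach is approached as far as the arm can. A call with a gripper value outside its range is refused whole. The fingers move at their own pace and stop on an object; FORCE is the grip in N (left out, the last holds). Time passes only in rows, so rows that do not move let the fingers close. It gives the time, the measured TCP pose, the force and the opening at its end, in the units of the state.
- r.get_obs(): the state, without advancing time (a new reading comes with each control period).
- viewer.grab_frame(name): name is "scene" or "top" or "wrist"; returns (picture, depth): 480x640x3 uint8, red, green, blue; 480x640 float32, m along the optical axis (not along the pixel's ray), 0 where there is no reading.
- viewer.calibration(name): a dict with "mtx" (3x3 intrinsics, pixels), "world_to_cam" (4x4, takes a point from world to camera coordinates). Camera axes: x right, y up, looking along -z (the intrinsics and any distortion apply to the point x, -y, -z); pixel columns grow to the right and rows downward; lengths in m; the calibration is good to about 2 mm. The wrist camera is an equidistant fisheye: a pixel r from the principal point sees the ray r / f radians off the axis. A picture is of the moment at which its call begins: read the wrist's pose just before it. calibration takes no time and is no camera call; for the wrist camera it gives the pose at the moment of the call.
- r.hand_in(): hands the job in, once; it reports no verdict.
Trained networks look in the newest picture that a camera, given by its name, has taken for a name from the list of things; names that differ only in an ending like _2 or _b are one class to them, and where a whole thing is asked for, a point or a joint stands for the part that bears it (a point fixed in the world has none). Each returns a list of dicts, best first, with "score" (0 to 1); they miss things now and then, are a little off and sometimes report something else, mostly with a low value. They report only what shows in the picture. A call takes as long as a camera call. They do not tell look-alikes from the thing itself.
- nets.look_for(name, camera): "location" ([x, y, z] in m, in world coordinates, good to about 4 mm: the middle of the surface that is visible of it).
- nets.silhouettes(name, camera): "mask" (480x640 bool, what is visible of it).
The state is a dict: "clock": time; "joints": joint angles; "qvel": joint speeds; "tau": joint torques, N m; "tcp_pos": TCP position; "orientation": TCP orientation; "contact_force": force on the tool from outside, world axes, zero at the start; "moment": the same for the moment, N m; "grip_width": finger opening in m.
Only numpy, scipy, OpenCV 4.12 (cv2) and the standard library are available. Lean on these libraries where they do the work, as an engineer would, in place of code of your own. Each camera call takes 0.05 s, during which the arm holds its last target. There are 200 camera calls.

## Working session

There is one attempt and no reset: what is moved stays moved. The work goes in short steps, Python scripts to look and compute and a shell command to move; the robot and the scene stay as the last step left them, time stands still between calls to the robot, and variables do not carry over. Pictures are saved under pics/ and viewed, about 8 in all and at most 12, crops included, and the job is handed in when it is done.

```bash
ls; mkdir -p pics; cat > h.py <<'E'
import numpy as np, cv2
from bench import r, viewer, nets
from scipy.spatial.transform import Rotation as R
def cloud(cam, depth, cal=None):
    c=cal or viewer.calibration(cam); K=np.array(c["mtx"]); T=np.linalg.inv(np.array(c["world_to_cam"]))
    v,u=np.mgrid[0:480,0:640]
    x=(u-K[0,2])/K[0,0]*depth; y=(v-K[1,2])/K[1,1]*depth
    P=np.stack([x,-y,-depth],-1)
    W=P@T[:3,:3].T+T[:3,3]; W[depth<=0]=np.nan
    return W
def proj(cam,p):
    c=viewer.calibration(cam); K=np.array(c["mtx"]); q=np.array(c["world_to_cam"])@np.append(p,1)
    return K[0,0]*q[0]/-q[2]+K[0,2], K[1,1]*-q[1]/-q[2]+K[1,2]
def save(n,img): cv2.imwrite(f"pics/{n}.png",img[:,:,::-1])
E
python3 - <<'E'
from h import *
o=r.get_obs(); print({k:np.round(v,3) for k,v in o.items()})
print(R.from_rotvec(o["orientation"]).as_matrix().round(3))
for c in ["scene","top"]:
    im,d=viewer.grab_frame(c); save(c+"0",im); np.save(f"pics/{c}0d.npy",d); k=viewer.calibration(c); print(c,k)
    for n in ["cassette","lane","stop","neighbour","deck"]:
        try:
            print(n,[(np.round(q["location"],3),round(q["score"],2)) for q in nets.look_for(n,c)][:4])
        except Exception as e: print(n,e)
E
```

```text
pics
{'clock': np.float64(0.0), 'joints': array([-1.394,  0.478,  0.022,  1.556, -0.012,  1.109, -0.083]), 'qvel': array([-0.001, -0.001, -0.001,  0.001, -0.   ,  0.   , -0.001]), 'tau': array([-0.0000e+00, -5.9647e+01,  1.6080e+00, -2.8120e+01,  1.3000e-02,
        9.0000e-03, -0.0000e+00]), 'tcp_pos': array([0.19 , 0.647, 0.23 ]), 'orientation': array([ 0.222,  1.559, -0.225]), 'contact_force': array([ 1.089, -0.391, -0.617]), 'moment': array([0.005, 0.015, 0.028]), 'grip_width': np.float64(0.085)}
[[-0.     0.281  0.96 ]
 [-0.002  0.96  -0.281]
 [-1.    -0.002  0.   ]]
scene {'mtx': array([[505.79006176,   0.        , 320.01084488],
       [  0.        , 505.79006176, 245.10319281],
       [  0.        ,   0.        ,   1.        ]]), 'world_to_cam': array([[ 0.61638014,  0.78744545,  0.00227623, -0.35266368],
       [-0.52306094,  0.40726653,  0.74869301,  0.19630586],
       [ 0.58862787, -0.46267012,  0.66291296, -1.60196948],
       [ 0.        ,  0.        ,  0.        ,  1.        ]])}
cassette [(array([0.499, 0.186, 0.041]), 0.87), (array([0.48 , 0.328, 0.04 ]), 0.76), (arr
[... 448 characters left out ...]
      , 625.00853623, 238.16501363],
       [  0.        ,   0.        ,   1.        ]]), 'world_to_cam': array([[ 0.01475473, -0.99975621,  0.01642645,  0.02331625],
       [ 0.99228381,  0.01666314,  0.12286246, -0.5099325 ],
       [-0.12310622,  0.0144869 ,  0.99228775, -1.37435645],
       [ 0.        ,  0.        ,  0.        ,  1.        ]])}
cassette [(array([0.476, 0.202, 0.05 ]), 0.81), (array([0.459, 0.336, 0.054]), 0.79), (array([0.454, 0.482, 0.049]), 0.76), (array([0.33 , 0.29 , 0.052]), 0.67)]
lane [(array([0.689, 0.046, 0.058]), 0.85)]
stop [(array([0.697, 0.057, 0.078]), 0.68)]
neighbour [(array([ 0.644, -0.027,  0.099]), 0.97)]
deck [(array([ 0.61 , -0.052,  0.061]), 0.58)]
```

View pics/scene0.png

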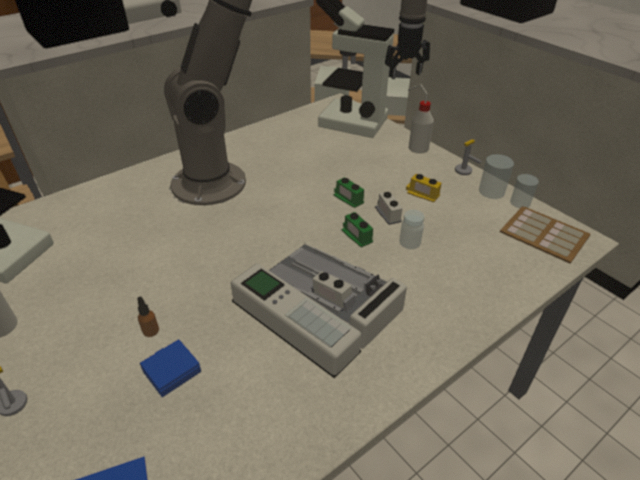

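View pics/top0.png

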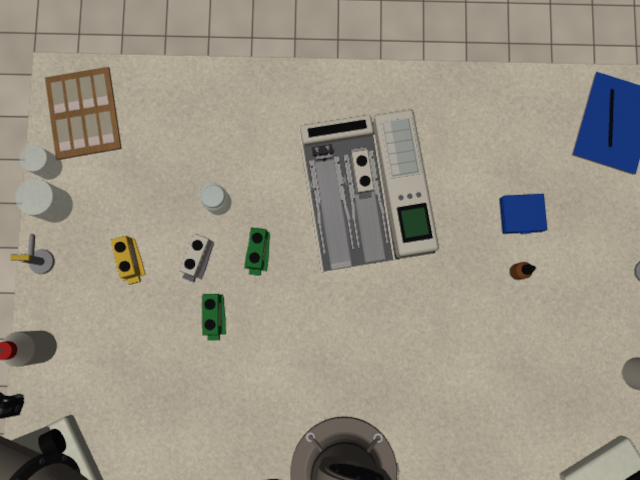

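The look-alikes in the top picture are green at (257,250), green at (212,315) and yellow at (125,258). The white one at (196,257) fits the description, with its white body, two black caps and grey foot; in the scene view it is at (389,207). I'll confirm it in a crop and measure.

```bash
python3 - <<'E'
from h import *
t=cv2.imread("pics/top0.png")
a=cv2.resize(t[225:285,165:225],None,fx=6.5,fy=6.5,interpolation=cv2.INTER_CUBIC)
b=cv2.resize(t[105:275,290:445],(390,int(170*390/155)),interpolation=cv2.INTER_CUBIC)
h=max(a.shape[0],b.shape[0]); c=np.zeros((h,a.shape[1]+b.shape[1],3),np.uint8)
c[:a.shape[0],:a.shape[1]]=a; c[:b.shape[0],a.shape[1]:]=b
cv2.imwrite("pics/crop1.png",c); print(c.shape)
d=np.load("pics/top0d.npy"); W=cloud("top",d)
np.set_printoptions(precision=4,suppress=True)
print("bench z",W[300:340,400:450,2].mean(),W[300:340,400:450,2].std())
def top(z0,z1,u0,u1,v0,v1,name):
    m=np.zeros((480,640),bool); m[v0:v1,u0:u1]=1; m&=(W[...,2]>z0)&(W[...,2]<z1)
    p=W[m][:,:2].astype(np.float32); q=cv2.minAreaRect(p*1000); print(name,m.sum(),W[m].mean(0),q)
top(.042,.057,170,222,228,290,"white body")
top(.0555,.066,170,222,228,290,"white caps")
top(.075,.095,295,380,110,150,"header")
top(.065,.085,370,445,100,265,"control")
top(.09,.13,345,380,140,200,"neigh")
# bed points
for v in range(255,145,-12): 
    print(v,[W[v,u].round(3).tolist() for u in (330,336,342)])
E
```

```text
(427, 780, 3)
bench z nan nan
white body 557 [0.4652 0.3345 0.0507] ((465.52984619140625, 335.7489318847656), (37.60084915161133, 89.04753112792969), 70.83148956298828)
white caps 170 [0.4643 0.3357 0.0587] ((464.46307373046875, 335.8523254394531), (29.63114356994629, 83.7441635131836), 69.34648895263672)
header 1490 [0.7444 0.0241 0.0843] ((733.43896484375, 13.6221923828125), (77.80207824707031, 178.6250762939453), 9.50642204284668)
control 5634 [ 0.6297 -0.1285  0.0767] ((631.8275756835938, -117.08927154541016), (324.5555114746094, 117.3659439086914), 10.430689811706543)
neigh 680 [ 0.6494 -0.0311  0.101 ] ((649.8089599609375, -31.532384872436523), (89.0752182006836, 36.740264892578125), 10.257889747619629)
255 [[0.472, 0.035, 0.025], [0.472, 0.021, 0.028], [0.472, 0.008, 0.026]]
243 [[0.499, 0.035, 0.025], [0.499, 0.022, 0.028], [0.5, 0.008, 0.022]]
231 [[0.526, 0.036, 0.028], [0.526, 0.022, 0.03], [0.526, 0.009, 0.031]]
219 [[0.552, 0.036, 0.041], [0.553, 0.023, 0.034], [0.554, 0.009, 0.031]]
207 [[0.579, 0.037, 0.04], [0.58, 0.023, 0.037], [0.58, 0.01, 0.037]]
195 [[0.606, 0.037, 0.044], [0.606, 0.024, 0.044], [0.605, 0.01, 0.047]]
183 [[0.633, 0.038, 0.045], [0.633, 0.024, 0.047], [0.63, 0.011, 0.06]]
171 [[0.658, 0.038, 0.054], [0.657, 0.025, 0.06], [0.66, 0.011, 0.047]]
159 [[0.685, 0.038, 0.057], [0.684, 0.025, 0.061], [0.688, 0.011, 0.047]]
147 [[0.712, 0.039, 0.059], [0.712, 0.025, 0.059], [0.714, 0.012, 0.055]]
```

View pics/crop1.png

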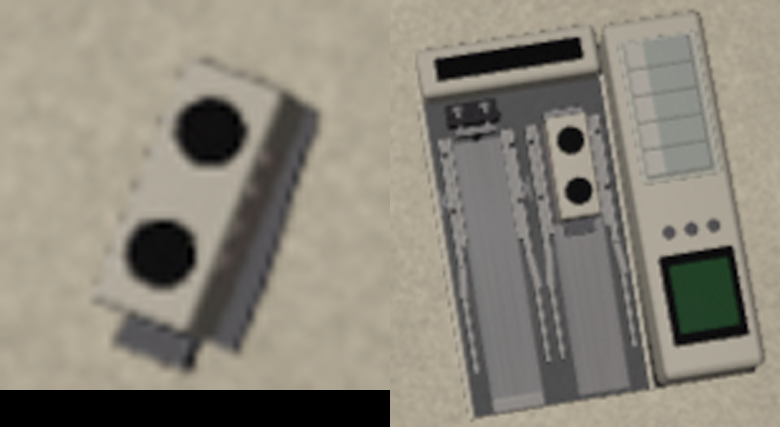

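The crop confirms it. The spare is the white body with black caps. Its tab is at the lower left (155,340 in the crop), so the nose points away from the robot at about -19° yaw. The free left lane is empty, and the deck yaw is about +10°. Now hovering over the cassette.

```bash
python3 -m pendant '[85,0,-22.1,35.2,0, 85,0,-22.1,35.2,0, 85,0,-22.1,35.2,0, 85,0,-22.1,35.2,0, 85,0,-22.1,35.2,0, 85,0,-22.1,35.2,0, 85,0,-22.1,35.2,0, 85,0,-22.1,35.2,0, 85,0,-22.1,35.2,0, 85,0,-22.1,35.2,0, 85,0,0,0,0.05, 85,0,0,0,0, 85,0,0,0,0]' 
cat >> h.py <<'E'
def wcloud(d,cal):
    K=np.array(cal["mtx"]); T=np.linalg.inv(np.array(cal["world_to_cam"]))
    v,u=np.mgrid[0:480,0:640]; a=(u-K[0,2])/K[0,0]; b=(v-K[1,2])/K[1,1]; th=np.hypot(a,b); s=np.tan(np.minimum(th,1.5))/np.maximum(th,1e-9)
    P=np.stack([a*s*d,-b*s*d,-d],-1); W=P@T[:3,:3].T+T[:3,3]; W[d<=0]=np.nan
    return W
def tool():
    o=r.get_obs(); M=R.from_rotvec(o["orientation"]).as_matrix()
    return o["tcp_pos"],M,np.degrees(np.arctan2(M[1,2],M[0,2]))
E
python3 - <<'E'
from h import *
np.set_printoptions(precision=4,suppress=True)
p,M,y=tool(); print(p,y); cal=viewer.calibration("wrist"); print(cal)
im,d=viewer.grab_frame("wrist"); save("w1",im); W=wcloud(d,cal); np.save("pics/w1W.npy",W)
m=(np.hypot(W[...,0]-.4655,W[...,1]-.336)<.065)&(W[...,2]>.046)&(W[...,2]<.057)
print(m.sum(),W[m].mean(0),cv2.minAreaRect(W[m][:,:2].astype(np.float32)*1000))
b=(np.hypot(W[...,0]-.40,W[...,1]-.336)<.15)&(W[...,2]<.01); print("bench",np.median(W[b][:,2]),b.sum())
E
```

```text
clock: 2.22
tcp_pos: [0.4649, 0.3375, 0.2313]
orientation: [0.261, 1.555, -0.261]
contact_force: [0.2, -0.3, -0.4]
grip_width: 0.0854
[0.4649 0.3375 0.2313] -19.052789591954213
{'mtx': array([[371.6483,   0.    , 321.1698],
       [  0.    , 371.6483, 241.3261],
       [  0.    ,   0.    ,   1.    ]]), 'world_to_cam': array([[ 0.3267,  0.9451, -0.0007, -0.47  ],
       [-0.8966,  0.3097, -0.3166,  0.3543],
       [-0.299 ,  0.104 ,  0.9486, -0.2786],
       [ 0.    ,  0.    ,  0.    ,  1.    ]])}
2676 [0.4641 0.3379 0.0539] ((466.8907775878906, 337.386962890625), (37.06720733642578, 88.4449234008789), 71.16534423828125)
bench 0.0022473696452006697 53045
```

View pics/w1.png

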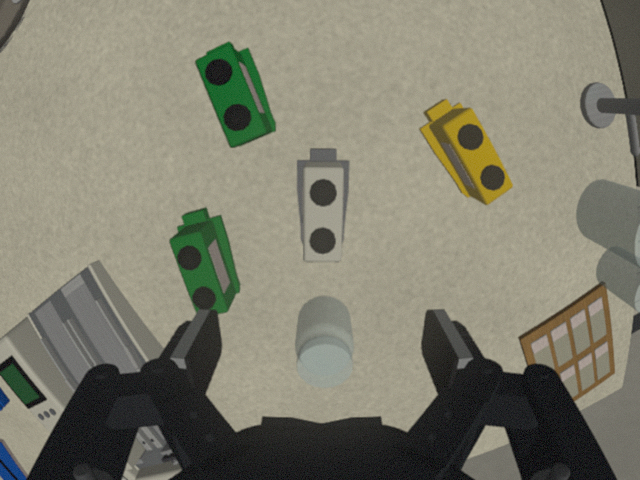

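The wrist view shows the white cassette at (323,210) with its tab at (323,154), aligned with the tool. The green (205,260), green (235,95) and yellow (465,150) look-alikes and the jar (325,340) are all clear of the fingers. I'll descend with a narrower opening and grip.

```bash
python3 -m pendant '[64,0,0,3,0, 64,40,0,0,0, 64,40,0,0,0, 64,40,0,0,0, 64,40,0,0,0, 64,30,0,0,0, 64,20,0,0,0, 64,4,0,0,0, 64,0,0,0,0, 64,0,0,0,0]' 40 && python3 -m pendant '[20,0,0,0,0, 20,0,0,0,0, 20,0,0,0,0, 20,0,0,0,0, 20,0,0,0,0, 20,0,0,0,0]' 40
```

```text
clock: 3.52
tcp_pos: [0.4689, 0.3364, 0.0184]
orientation: [0.264, 1.554, -0.261]
contact_force: [0.5, -0.0, 0.1]
grip_width: 0.0636
clock: 4.28
tcp_pos: [0.4688, 0.3364, 0.0181]
orientation: [0.264, 1.554, -0.262]
contact_force: [-0.5, 0.2, 5.8]
grip_width: 0.0356
```

Gripped at 35.6 mm. Next I'll lift, carry to a viewing point uphill of the mouth and turn to the lane's yaw.

```bash
python3 -m pendant '[20,-15,0,0,0, 20,-40,0,0,0, 20,-40,0,0,0, 20,-40,0,0,0, 20,-40,0,0,0, 20,-25,0,0,0, 20,0,0,0,0]' && python3 -m pendant '[20,0,-25.1,26.4,0, 20,0,-25.1,26.4,0, 20,0,-25.1,26.4,0, 20,0,-25.1,26.4,0, 20,0,-25.1,26.4,0, 20,0,-25.1,26.4,0, 20,0,-25.1,26.4,0, 20,0,-25.1,26.4,0, 20,0,-25.1,26.4,0, 20,0,0,0,-0.128, 20,0,0,0,-0.128, 20,0,0,0,-0.128, 20,0,0,0,-0.128, 20,0,0,0,0, 20,0,0,0,0]' 
python3 - <<'E'
from h import *
np.set_printoptions(precision=4,suppress=True)
p,M,y=tool(); print(p,y,r.get_obs()["contact_force"],r.get_obs()["grip_width"]); cal=viewer.calibration("wrist")
im,d=viewer.grab_frame("wrist"); save("w2",im); W=wcloud(d,cal); np.save("pics/w2W.npy",W)
E
```

```text
clock: 5.15
tcp_pos: [0.469, 0.3363, 0.2195]
orientation: [0.265, 1.552, -0.26]
contact_force: [1.0, 0.0, -2.6]
grip_width: 0.0356
clock: 7.02
tcp_pos: [0.6177, 0.0443, 0.2163]
orientation: [-0.137, 1.568, 0.137]
contact_force: [-0.5, 0.6, -2.0]
grip_width: 0.0353
[0.6177 0.0443 0.2163] 10.0063821030881 [-0.5387  0.6431 -2.0348] 0.035342887244405756
```

View pics/w2.png

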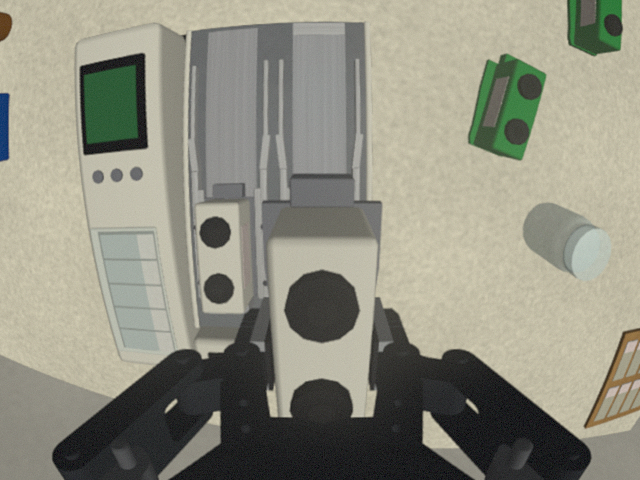

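The view shows the free lane straight ahead. Its front edge is at row ~23, the guides are at columns ~281 and ~358 (rows 60-130), and the funnel starts at row ~135. The cassette hangs level in the fingers. Measuring the lane from pixels.

```bash
python3 - <<'E'
from h import *
np.set_printoptions(precision=4,suppress=True)
im=cv2.imread("pics/w2.png"); W=np.load("pics/w2W.npy"); g=cv2.cvtColor(im,cv2.COLOR_BGR2GRAY).astype(int)
for v in (70,100,125): print(v,"cols270-370",g[v,268:372:1].tolist())
print("front col 320 rows",g[12:45,320].tolist())
for v in (30,50,70,100,125,150): print(v,W[v,320],W[v-3:v+4,310:330,2].mean(), "L",W[v,281],"R",W[v,358])
m=(W[...,2]>.09)&(W[...,2]<.113)&(np.arange(640)[None]<262)&(np.arange(640)[None]>185); m[:195]=0;m[325:]=0
n,l,s,c=cv2.connectedComponentsWithStats(m.astype(np.uint8)); k=1+s[1:,4].argmax(); q=W[l==k]
print("neigh",s[k],q.mean(0),cv2.minAreaRect(q[:,:2].astype(np.float32)*1000))
E
```

```text
70 cols270-370 [124, 107, 107, 108, 108, 109, 105, 109, 108, 104, 111, 148, 166, 165, 159, 127, 107, 107, 106, 109, 105, 106, 107, 108, 123, 146, 146, 149, 146, 152, 152, 151, 146, 146, 153, 152, 151, 149, 149, 145, 146, 150, 150, 145, 146, 151, 147, 150, 150, 150, 146, 145, 146, 147, 144, 151, 148, 153, 152, 147, 147, 147, 144, 149, 150, 153, 147, 150, 148, 148, 149, 145, 147, 148, 145, 147, 149, 134, 119, 114, 111, 114, 109, 117, 113, 104, 97, 126, 152, 165, 159, 131, 120, 113, 114, 113, 114, 137, 162, 181, 189, 197, 190, 189]
100 cols270-370 [121, 110, 106, 112, 109, 111, 110, 113, 107, 107, 118, 154, 167, 168, 154, 127, 115, 114, 113, 114, 113, 115, 113, 118, 130, 140, 146, 146, 150, 152, 149, 152, 150, 151, 152, 154, 149, 148, 148, 147, 144, 152, 151, 144, 151, 150, 151, 152, 151, 150, 150, 150, 144, 150, 145, 149, 150, 150, 156, 149, 147, 148, 146, 148, 149, 155, 152, 153, 146, 145, 149, 149, 148, 143, 148, 146, 144, 140, 124, 113, 116, 110, 116, 118, 120, 115, 97, 111, 150, 165, 168, 161, 133, 112, 112, 117, 112, 123, 149, 173, 186, 192, 192, 179]
125 cols270-370 [120, 110, 11
[... 703 characters left out ...]
 0.0134 0.0232] 0.024094233842632568 L [ 0.4588 -0.0211  0.023 ] R [0.4468 0.0467 0.0222]
50 [0.473  0.0168 0.0262] 0.026484220891647644 L [ 0.4784 -0.0172  0.0266] R [0.4664 0.0498 0.0249]
70 [0.4918 0.0201 0.03  ] 0.029316455034362907 L [ 0.4982 -0.0123  0.0387] R [0.4871 0.052  0.0396]
100 [0.5186 0.0249 0.0329] nan L [ 0.5244 -0.0074  0.0423] R [0.5132 0.0564 0.0426]
125 [0.5403 0.0287 0.0347] nan L [ 0.5455 -0.0035  0.0462] R [0.5344 0.06   0.0462]
150 [0.5617 0.0325 0.0394] nan L [0.5663 0.0002 0.0493] R [0.5551 0.0635 0.0505]
neigh [ 194  202   55  112 5004] [ 0.6475 -0.0292  0.1031] ((651.6380615234375, -30.93923568725586), (88.56578063964844, 37.158721923828125), 10.351700782775879)
```

Lane measured: origin about (0.446, 0.011) and yaw 10.1°, and the line derived from the neighbour agrees within 1 mm. Going back over the mouth and down to just above the bed.

```bash
python3 -m pendant '[20,0,-0.8,-30.8,0, 20,0,-0.8,-30.8,0, 20,0,-0.8,-30.9,0, 20,30,0,0,0, 20,40,0,0,0, 20,40,0,0,0, 20,25,0,0,0, 20,8,0,0,0, 20,0,0,0,0, 20,0,0,0,0]' 
python3 - <<'E'
from h import *
np.set_printoptions(precision=4,suppress=True)
p,M,y=tool(); u=np.array([np.cos(np.radians(10.1)),np.sin(np.radians(10.1))]); q=p[:2]-[.446,.0112]
print("yaw",y,"lane x level",q@u,"lat",-q[0]*u[1]+q[1]*u[0],p)
im,d=viewer.grab_frame("top"); save("t2",im)
cv2.imwrite("pics/t2c.png",cv2.resize(im[100:290,270:450,::-1],None,fx=3,fy=3,interpolation=cv2.INTER_CUBIC))
E
```

```text
clock: 8.32
tcp_pos: [0.5287, 0.0258, 0.0754]
orientation: [-0.139, 1.564, 0.139]
contact_force: [-0.2, -0.1, -1.8]
grip_width: 0.0352
yaw 10.130772754654542 lane x level 0.08395236978694565 lat -8.686753958727506e-05 [0.5287 0.0258 0.0754]
```

```bash
python3 -m pendant '[20,8,0,0,0, 20,6,0,0,0, 20,2,0,0,0, 20,0,0,0,0, 20,0,0,0,0]' 20; python3 -m pendant '[20,2,0,0,0, 20,0,0,0,0]'; python3 -m pendant '[20,2,0,0,0, 20,0,0,0,0]'; python3 -m pendant '[20,1,0,0,0, 20,0,0,0,0]'
```

```text
clock: 9.0
tcp_pos: [0.5279, 0.0257, 0.0584]
orientation: [-0.139, 1.566, 0.139]
contact_force: [0.6, -1.0, -2.7]
grip_width: 0.0354
clock: 9.25
tcp_pos: [0.5277, 0.0258, 0.0562]
orientation: [-0.139, 1.566, 0.139]
contact_force: [0.4, -0.1, -3.2]
grip_width: 0.0353
clock: 9.5
tcp_pos: [0.5273, 0.0255, 0.055]
orientation: [-0.139, 1.567, 0.139]
contact_force: [-6.1, 0.3, 8.5]
grip_width: 0.0351
clock: 9.75
tcp_pos: [0.527, 0.0254, 0.0543]
orientation: [-0.139, 1.568, 0.139]
contact_force: [-7.6, -0.7, 12.1]
grip_width: 0.0353
```

The nose touched at the predicted height. I'll lower further and ease back so the cassette pivots flat in the weak grip.

```bash
python3 -m pendant '[20,1,0,-1.5,0, 20,0,0,0,0]'; python3 -m pendant '[20,1,0,-1,0, 20,0,0,0,0]'; python3 -m pendant '[20,1,0,-1,0, 20,0,0,0,0]'
```

```text
clock: 10.0
tcp_pos: [0.5264, 0.0253, 0.0535]
orientation: [-0.139, 1.566, 0.139]
contact_force: [-6.6, 0.0, 11.1]
grip_width: 0.0358
clock: 10.25
tcp_pos: [0.5258, 0.0252, 0.0526]
orientation: [-0.138, 1.565, 0.139]
contact_force: [-5.2, -0.6, 11.8]
grip_width: 0.0352
clock: 10.5
tcp_pos: [0.5251, 0.0251, 0.0517]
orientation: [-0.139, 1.564, 0.139]
contact_force: [-4.3, -1.2, 11.0]
grip_width: 0.0358
```

```bash
python3 -m pendant '[20,1,0,-1,0, 20,0,0,0,0]'; python3 -m pendant '[20,1,0,-1,0, 20,0,0,0,0]'; 
python3 - <<'E'
from h import *
im,d=viewer.grab_frame("scene"); save("s3",im); 
u,v=proj("scene",[.53,.026,.06]); u,v=int(u),int(v); print(u,v)
cv2.imwrite("pics/s3c.png",cv2.resize(im[v-60:v+50,u-70:u+80,::-1],None,fx=5,fy=5,interpolation=cv2.INTER_CUBIC))
E
```

```text
clock: 10.75
tcp_pos: [0.5245, 0.0249, 0.0507]
orientation: [-0.138, 1.564, 0.139]
contact_force: [-3.1, -0.1, 11.3]
grip_width: 0.0355
clock: 11.0
tcp_pos: [0.5238, 0.0248, 0.0496]
orientation: [-0.139, 1.563, 0.139]
contact_force: [-3.2, -0.2, 9.0]
grip_width: 0.0353
317 255
```

View pics/s3c.png

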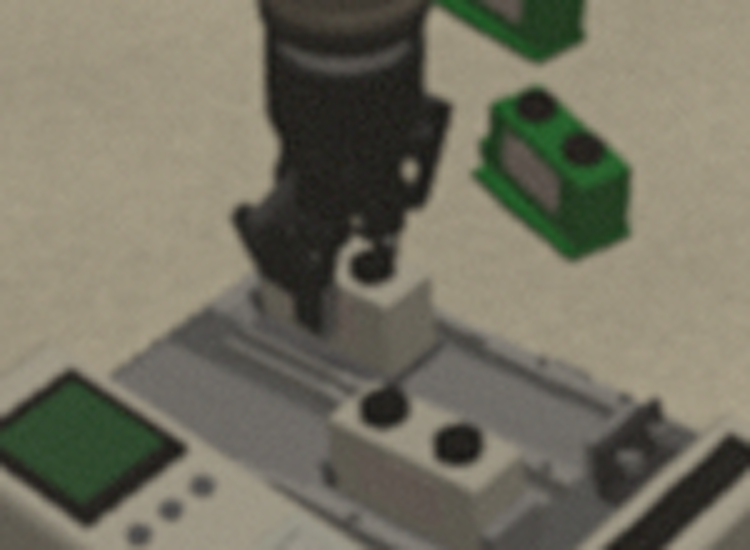

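The cassette stands in the lane mouth at crop (370,320), nose uphill, and the neighbour at (420,450) is untouched. Now checking the tilt from the wrist depth and lowering the last bit.

```bash
python3 -m pendant '[20,1,0,-0.5,0, 20,0,0,0,0]'; python3 -m pendant '[20,0.7,0,0,0, 20,0,0,0,0]'; cat >> h.py <<'E'
U=np.array([np.cos(np.radians(10.1)),np.sin(np.radians(10.1))]); O=np.array([.446,.0112])
def lane(W):  # world -> level-along, lateral, z
    q=W[...,:2]-O; return np.stack([q@U, -q[...,0]*U[1]+q[...,1]*U[0], W[...,2]],-1)
E
python3 - <<'E'
from h import *
np.set_printoptions(precision=4,suppress=True)
cal=viewer.calibration("wrist"); im,d=viewer.grab_frame("wrist"); save("w3",im); L=lane(wcloud(d,cal)); p=lane(tool()[0]); print(p)
g=im.astype(int).mean(-1)
# body top: bright pixels, between pads
m=(abs(L[...,1]-p[1])<.013)&(L[...,2]>.07)&(L[...,2]<.105)&(L[...,0]<p[0]+.04)&(L[...,0]>p[0]-.05)&(g>110)
q=L[m]; A=np.c_[q[:,0],np.ones(len(q))]; 
for i in range(5):
    s,*_=np.linalg.lstsq(A,q[:,2],rcond=None); e=abs(q[:,2]-A@s); k=e<max(2*np.median(e),.001); q,A=q[k],A[k]
print(len(q),"pitch deg",np.degrees(np.arctan(s[0])),"resid",e.mean(),q[:,0].min(),q[:,0].max(), "z at tcp",s[0]*p[0]+s[1])
E
```

```text
clock: 11.3
tcp_pos: [0.5233, 0.0248, 0.049]
orientation: [-0.138, 1.563, 0.139]
contact_force: [-3.8, -0.5, 12.5]
grip_width: 0.0355
clock: 11.55
tcp_pos: [0.5233, 0.0248, 0.0489]
orientation: [-0.138, 1.563, 0.139]
contact_force: [-5.9, 0.1, 20.9]
grip_width: 0.0356
[ 0.0785 -0.0002  0.0489]
6801 pitch deg 8.145684659935036 resid 0.0003965176322670753 0.030546180162687793 0.10314771297922512 z at tcp 0.08601186409416314
```

View pics/w3.png

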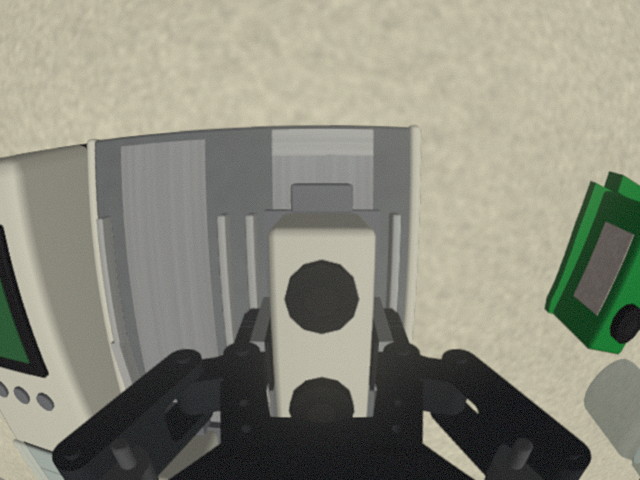

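The body's pitch measures 8.1°, so it is flat on the bed. The foot (columns 265-380) is centred between the guides (253, 393). Now releasing and withdrawing upward, then moving behind the tab with the fingers shut.

```bash
python3 -m pendant '[20,-1,0,0,0, 20,-0.5,0,0,0]'; python3 -m pendant '[56,0,0,0,0, 56,0,0,0,0, 56,0,0,0,0, 56,0,0,0,0]'; python3 -m pendant '[56,-10,0,0,0, 56,-30,0,0,0, 56,-40,0,0,0, 56,-20,0,0,0, 0,0,0,-30,0, 0,0,0,-40,0, 0,0,0,0,0, 0,0,0,0,0, 0,0,0,0,0]'
python3 - <<'E'
from h import *
np.set_printoptions(precision=4,suppress=True)
im,d=viewer.grab_frame("top"); save("t3",im)
L=lane(cloud("top",d)); p=lane(tool()[0]); print("tcp",p,tool()[2])
m=(abs(L[...,1])<.03)&(L[...,2]>.074)&(L[...,2]<.098)&(L[...,0]>.02)&(L[...,0]<.15); print(m.sum(),L[m].mean(0),cv2.minAreaRect(L[m][:,:2].astype(np.float32)*1000))
cv2.imwrite("pics/t3c.png",cv2.resize(im[100:290,270:450,::-1],None,fx=3,fy=3,interpolation=cv2.INTER_CUBIC))
cal=viewer.calibration("wrist"); im,d=viewer.grab_frame("wrist"); save("w4",im); np.save("pics/w4L.npy",lane(wcloud(d,cal)))
L=np.load("pics/w4L.npy"); g=im.astype(int).mean(-1)
m=(abs(L[...,1])<.03)&(L[...,2]>.074)&(L[...,2]<.094)&(L[...,0]>.02)&(L[...,0]<.15)&(g>100);print(m.sum(),L[m].mean(0),cv2.minAreaRect(L[m][:,:2].astype(np.float32)*1000))
E
```

```text
clock: 11.85
tcp_pos: [0.5234, 0.0248, 0.049]
orientation: [-0.139, 1.563, 0.139]
contact_force: [2.3, -0.0, 3.7]
grip_width: 0.0352
clock: 12.35
tcp_pos: [0.5216, 0.0247, 0.0479]
orientation: [-0.139, 1.567, 0.139]
contact_force: [-0.2, -0.2, 0.3]
grip_width: 0.0561
clock: 13.48
tcp_pos: [0.4541, 0.0127, 0.1485]
orientation: [-0.139, 1.565, 0.139]
contact_force: [-0.3, -0.5, 0.1]
grip_width: 0.0004
tcp [ 0.0081 -0.      0.1483] 10.161486735601859
30 [ 0.1144 -0.0051  0.0877] ((114.22808074951172, -5.310612678527832), (26.458208084106445, 5.487318992614746), 87.28215026855469)
702 [ 0.0414 -0.0009  0.0802] ((73.92923736572266, -1.9205646514892578), (36.042564392089844, 87.1203842163086), 88.79029083251953)
```

View pics/t3c.png

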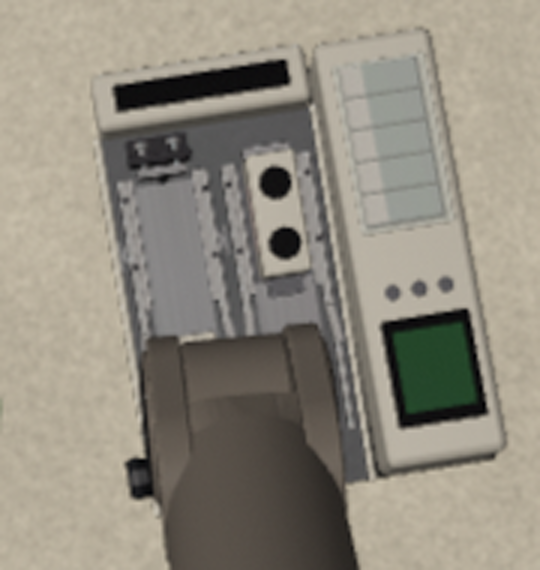

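The top view shows the arm hiding the cassette; the empty upper lane and the stop at crop (158,165) are clear. The neighbour at (275,215) is in place. The wrist measure puts the cassette origin at about 82 mm lane x. Now going down behind the tab.

```bash
python3 -m pendant '[0,0,-1,-10,0, 0,40,0,0,0, 0,40,0,0,0, 0,25,0,0,0, 0,12,0,0,0, 0,0,0,0,0, 0,0,0,0,0]'; python3 -c "
from h import *
print(lane(tool()[0]).round(4))"; python3 -m pendant '[0,0,0,5,0, 0,0,0,2,0, 0,0,0,0,0]';  python3 -m pendant '[0,0,0,3,0, 0,0,0,0,0]'
```

```text
clock: 14.45
tcp_pos: [0.4439, 0.0096, 0.0319]
orientation: [-0.139, 1.565, 0.139]
contact_force: [-0.7, 0.6, 0.9]
grip_width: -0.0003
[-0.0023 -0.0012  0.0319]
clock: 14.82
tcp_pos: [0.4507, 0.011, 0.0314]
orientation: [-0.139, 1.565, 0.139]
contact_force: [0.6, -0.3, -0.4]
grip_width: 0.0003
clock: 15.08
tcp_pos: [0.4534, 0.0115, 0.0311]
orientation: [-0.139, 1.566, 0.139]
contact_force: [-0.0, -0.1, 0.4]
grip_width: 0.0002
```

```bash
python3 -m pendant '[0,-0.4,0,3,0, 0,0,0,0,0]'; python3 -m pendant '[0,-0.4,0,3,0, 0,0,0,0,0]';  python3 -m pendant '[0,-0.4,0,3,0, 0,0,0,0,0]'
```

```text
clock: 15.32
tcp_pos: [0.4564, 0.012, 0.0315]
orientation: [-0.139, 1.566, 0.139]
contact_force: [-0.3, -0.4, -0.5]
grip_width: 0.0
clock: 15.58
tcp_pos: [0.4591, 0.0125, 0.0319]
orientation: [-0.139, 1.566, 0.139]
contact_force: [-0.2, -0.2, -0.5]
grip_width: -0.0003
clock: 15.82
tcp_pos: [0.4621, 0.013, 0.0323]
orientation: [-0.139, 1.566, 0.139]
contact_force: [-0.9, 0.1, 0.1]
grip_width: 0.0001
```

```bash
python3 -m pendant '[0,-0.7,0,5,0, 0,-0.7,0,5,0, 0,0,0,0,0]'; python3 -m pendant '[0,-0.7,0,5,0, 0,-0.7,0,5,0, 0,-0.7,0,5,0, 0,-0.7,0,5,0, 0,0,0,0,0]'
cat > chk.py <<'E'
from h import *
import sys
np.set_printoptions(precision=4,suppress=True)
p,M,y=tool(); p=lane(p); cal=viewer.calibration("wrist"); im,d=viewer.grab_frame("wrist"); save(sys.argv[1],im); L=lane(wcloud(d,cal)); g=im.astype(int).mean(-1)
print("tcp",p,"lane x",p[0]/.99,"yaw",y, "F",r.get_obs()["contact_force"])
h=L[...,2]-.02-.1405*L[...,0]
m=(abs(L[...,1])<.035)&(h>.045)&(h<.058)&(L[...,0]>p[0]+.01)&(L[...,0]<p[0]+.13)&(g>100)
n,l,s,c=cv2.connectedComponentsWithStats(m.astype(np.uint8)); k=1+s[1:,4].argmax(); q=L[l==k]
print(len(q),cv2.minAreaRect(q[:,:2].astype(np.float32)*1000),"rear edge",np.percentile(q[:,0],2),"lat",np.percentile(q[:,1],[2,98]))
E
python3 chk.py w5
```

```text
clock: 16.2
tcp_pos: [0.473, 0.015, 0.0339]
orientation: [-0.139, 1.565, 0.139]
contact_force: [0.7, -0.5, -0.6]
grip_width: -0.0002
clock: 16.82
tcp_pos: [0.4925, 0.0184, 0.0367]
orientation: [-0.139, 1.565, 0.139]
contact_force: [-0.7, 0.0, 0.8]
grip_width: -0.0001
tcp [ 0.047  -0.001   0.0367] lane x 0.04748636865978417 yaw 10.160518169647148 F [ 0.2072  0.9076 -0.2438]
96 ((66.84527587890625, -1.525003433227539), (5.5311994552612305, 3.0732319355010986), 84.16487884521484) rear edge 0.0654557849525514 lat [-0.0042  0.0009]
```

```bash
sleep 0; ls pics | tail -2
```

```text
w4L.npy
w5.png
```

View pics/w5.png

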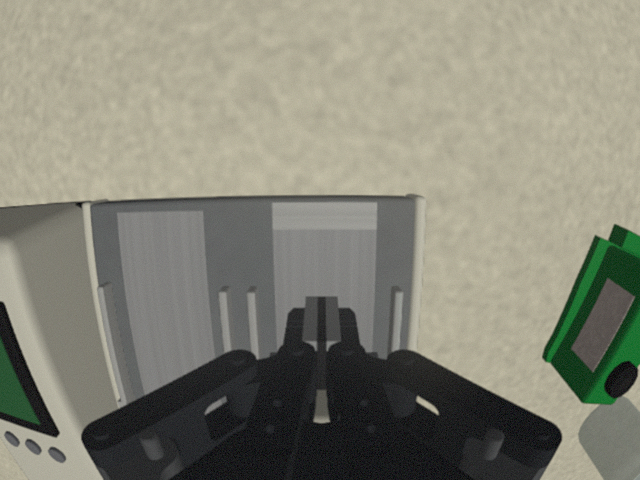

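The fingers hide the cassette in this wrist view, with only a sliver of its rear edge showing at (323,405). That sliver is 18.5 mm ahead of the TCP, which matches the fingers being on the tab (about 18.7 mm expected). Continuing through the funnel, with forces.

```bash
python3 -m pendant '[0,-0.7,0,5,0, 0,-0.7,0,5,0, 0,-0.7,0,5,0, 0,-0.3,0,2,0, 0,0,0,0,0]'; python3 -m pendant '[0,-0.7,0,5,0, 0,-0.7,0,5,0, 0,-0.6,0,4,0, 0,0,0,0,0]';  python3 -m pendant '[0,-0.7,0,5,0, 0,-0.7,0,5,0, 0,0,0,0,0]'
cat > sc.py <<'E'
from h import *
import sys
np.set_printoptions(precision=4,suppress=True)
p,M,y=tool(); p=lane(p); print("tcp",p,"est origin lane x",(p[0]+.011+.0021)/.99+.057)
im,d=viewer.grab_frame("scene"); save(sys.argv[1],im); L=lane(cloud("scene",d))
h=(L[...,2]-.02-.1405*L[...,0])*.99
for nm,a in (("cas",0.),("nei",-.078)):
    m=(abs(L[...,1]-a)<.03)&(h>.044)&(h<.056)&(L[...,0]>p[0]+.012)&(L[...,0]<.29)
    n,l,s,c=cv2.connectedComponentsWithStats(m.astype(np.uint8)); k=1+s[1:,4].argmax(); q=L[l==k]
    print(nm,len(q),cv2.minAreaRect(q[:,:2].astype(np.float32)*1000),"nose lvl",np.percentile(q[:,0],98),"lat",np.percentile(q[:,1],[2,98]))
E
python3 sc.py s4
```

```text
clock: 17.5
tcp_pos: [0.5088, 0.0213, 0.039]
orientation: [-0.139, 1.565, 0.139]
contact_force: [0.2, 0.2, 0.6]
grip_width: 0.0001
clock: 18.0
tcp_pos: [0.5229, 0.0239, 0.041]
orientation: [-0.139, 1.565, 0.139]
contact_force: [0.2, -1.2, -0.7]
grip_width: -0.0004
clock: 18.38
tcp_pos: [0.5328, 0.0256, 0.0425]
orientation: [-0.139, 1.565, 0.139]
contact_force: [-0.1, 0.1, 0.3]
grip_width: 0.0003
tcp [ 0.088  -0.001   0.0425] est origin lane x 0.15908074680170492
cas 311 ((149.38418579101562, -1.289529800415039), (98.50450897216797, 38.20039749145508), 1.1489973068237305) nose lvl 0.197190170502504 lat [-0.0187  0.0171]
nei 363 ((196.37734985351562, -77.474365234375), (90.60220336914062, 37.947628021240234), 0.5423251390457153) nose lvl 0.2403340133982907 lat [-0.0955 -0.0594]
```

Cassette origin is at about 160 mm lane x, straight, with the neighbour unchanged. Next come the springs, in small steps.

```bash
for i in 1; do python3 -m pendant '[0,-0.28,0,2,0, 0,-0.28,0,2,0, 0,0,0,0,0]'; python3 -m pendant '[0,-0.28,0,2,0, 0,0,0,0,0]'; python3 -m pendant '[0,-0.28,0,2,0, 0,0,0,0,0]'; python3 -m pendant '[0,-0.28,0,2,0, 0,0,0,0,0]'; python3 -m pendant '[0,-0.28,0,2,0, 0,0,0,0,0]'; done | grep -v ori
```

```text
clock: 18.8
tcp_pos: [0.5358, 0.0262, 0.0428]
contact_force: [-1.1, -0.1, 0.4]
grip_width: -0.0001
clock: 19.05
tcp_pos: [0.538, 0.0266, 0.0432]
contact_force: [-0.9, 0.7, 1.3]
grip_width: -0.0002
clock: 19.3
tcp_pos: [0.54, 0.0269, 0.0435]
contact_force: [-0.4, 0.1, 0.2]
grip_width: -0.0001
clock: 19.55
tcp_pos: [0.542, 0.0273, 0.0437]
contact_force: [-0.7, -0.6, -0.3]
grip_width: 0.0001
clock: 19.8
tcp_pos: [0.5439, 0.0277, 0.044]
contact_force: [-0.9, -0.2, 0.1]
grip_width: -0.0001
```

```bash
(python3 -m pendant '[0,-0.28,0,2,0, 0,0,0,0,0]'; python3 -m pendant '[0,-0.28,0,2,0, 0,0,0,0,0]'; python3 -m pendant '[0,-0.28,0,2,0, 0,0,0,0,0]'; python3 -m pendant '[0,-0.28,0,2,0, 0,0,0,0,0]'; python3 sc.py s5 ) | grep -v ori
```

```text
clock: 20.05
tcp_pos: [0.5459, 0.028, 0.0443]
contact_force: [-0.2, -0.1, 0.1]
grip_width: -0.0002
clock: 20.3
tcp_pos: [0.5477, 0.0283, 0.0445]
contact_force: [-0.9, -0.2, 0.7]
grip_width: 0.0001
clock: 20.55
tcp_pos: [0.5489, 0.0285, 0.0447]
contact_force: [-3.7, -1.5, 1.9]
grip_width: -0.0002
clock: 20.8
tcp_pos: [0.5504, 0.0287, 0.0448]
contact_force: [-6.2, -0.9, 4.1]
grip_width: -0.0002
cas 315 ((170.8527374267578, -1.0611038208007812), (90.85926818847656, 37.39736557006836), 2.8338825702667236) nose lvl 0.21422231207399103 lat [-0.0187  0.0168]
nei 363 ((197.11358642578125, -77.71588134765625), (90.36911010742188, 37.95817565917969), 0.5920484066009521) nose lvl 0.24000974596637062 lat [-0.096 -0.06 ]
```

The springs were met, at about 6 N. Arm compliance is about 4 N/mm, so the feel will be good. Continuing in 2 mm steps while well short of the stop.

```bash
(python3 -m pendant '[0,-0.28,0,2,0, 0,0,0,0,0]'; python3 -m pendant '[0,-0.28,0,2,0, 0,0,0,0,0]'; python3 -m pendant '[0,-0.28,0,2,0, 0,0,0,0,0]'; python3 -m pendant '[0,-0.28,0,2,0, 0,0,0,0,0]';python3 -m pendant '[0,-0.28,0,2,0, 0,0,0,0,0]'; python3 sc.py s6 ) | grep -v orie
```

```text
clock: 21.1
tcp_pos: [0.5522, 0.029, 0.0451]
contact_force: [-6.4, -1.1, 3.3]
grip_width: -0.0003
clock: 21.35
tcp_pos: [0.554, 0.0293, 0.0453]
contact_force: [-6.5, -1.0, 3.2]
grip_width: 0.0001
clock: 21.6
tcp_pos: [0.5558, 0.0296, 0.0456]
contact_force: [-6.3, -1.0, 4.4]
grip_width: -0.0003
clock: 21.85
tcp_pos: [0.5576, 0.0299, 0.0458]
contact_force: [-7.1, -1.1, 4.6]
grip_width: -0.0003
clock: 22.1
tcp_pos: [0.5594, 0.0303, 0.0461]
contact_force: [-7.3, -1.4, 4.9]
grip_width: 0.0001
tcp [ 0.115  -0.0011  0.0461] est origin lane x 0.1863873026281204
cas 339 ((175.80694580078125, 0.11381149291992188), (98.1802978515625, 41.09250259399414), 1.8504239320755005) nose lvl 0.2229886022220193 lat [-0.019  0.017]
nei 359 ((197.0386505126953, -77.62483215332031), (39.739654541015625, 89.9328384399414), 89.83563232421875) nose lvl 0.24105583613660536 lat [-0.0957 -0.0603]
```

```bash
(python3 -m pendant '[0,-0.28,0,2,0, 0,0,0,0,0]'; python3 -m pendant '[0,-0.28,0,2,0, 0,0,0,0,0]'; python3 -m pendant '[0,-0.14,0,1,0, 0,0,0,0,0]'; python3 -m pendant '[0,-0.14,0,1,0, 0,0,0,0,0]';python3 -m pendant '[0,-0.14,0,1,0, 0,0,0,0,0]' ; python3 -m pendant '[0,-0.14,0,1,0, 0,0,0,0,0]') | grep -E 'tcp|force'
```

```text
tcp_pos: [0.5612, 0.0306, 0.0464]
contact_force: [-7.8, -0.4, 4.6]
tcp_pos: [0.563, 0.0308, 0.0466]
contact_force: [-7.6, -1.9, 4.9]
tcp_pos: [0.5638, 0.031, 0.0467]
contact_force: [-8.5, -1.1, 5.7]
tcp_pos: [0.5647, 0.0311, 0.0468]
contact_force: [-9.0, -1.5, 6.5]
tcp_pos: [0.5656, 0.0313, 0.047]
contact_force: [-8.2, -1.7, 6.8]
tcp_pos: [0.5665, 0.0315, 0.0471]
contact_force: [-8.9, -1.5, 6.1]
```

```bash
(python3 -m pendant '[0,-0.14,0,1,0, 0,0,0,0,0]'; python3 -m pendant '[0,-0.14,0,1,0, 0,0,0,0,0]';python3 -m pendant '[0,-0.14,0,1,0, 0,0,0,0,0]' ) | grep -E 'tcp|force'
```

```text
tcp_pos: [0.5675, 0.0316, 0.0472]
contact_force: [-9.2, -2.1, 5.9]
tcp_pos: [0.5683, 0.0318, 0.0473]
contact_force: [-9.5, -2.1, 6.0]
tcp_pos: [0.5692, 0.0319, 0.0475]
contact_force: [-10.9, -1.8, 6.8]
```

```bash
python3 sc.py s7
```

```text
tcp [ 0.1249 -0.0012  0.0475] est origin lane x 0.196411622987794
cas 343 ((185.1953125, -0.26139259338378906), (96.88562774658203, 38.627376556396484), 1.4331068992614746) nose lvl 0.23292176179661783 lat [-0.0184  0.0179]
nei 366 ((197.4677276611328, -76.89679718017578), (39.23773193359375, 90.59305572509766), 89.14960479736328) nose lvl 0.24101730611575697 lat [-0.0955 -0.0604]
```

```bash
(python3 -m pendant '[0,-0.14,0,1,0, 0,0,0,0,0]'; python3 -m pendant '[0,-0.14,0,1,0, 0,0,0,0,0]';python3 -m pendant '[0,-0.14,0,1,0, 0,0,0,0,0]' ) | grep -E 'tcp|force'
```

```text
tcp_pos: [0.5701, 0.0321, 0.0476]
contact_force: [-10.5, -1.7, 6.6]
tcp_pos: [0.5708, 0.0322, 0.0477]
contact_force: [-11.8, -1.9, 6.9]
tcp_pos: [0.5716, 0.0324, 0.0478]
contact_force: [-11.1, -1.6, 8.1]
```

```bash
(python3 -m pendant '[0,-0.14,0,1,0, 0,0,0,0,0]'; python3 -m pendant '[0,-0.14,0,1,0, 0,0,0,0,0]';python3 -m pendant '[0,-0.14,0,1,0, 0,0,0,0,0]' ) | grep -E 'tcp|force'
```

```text
tcp_pos: [0.5725, 0.0325, 0.048]
contact_force: [-11.8, -1.3, 8.1]
tcp_pos: [0.5733, 0.0326, 0.0481]
contact_force: [-12.3, -2.3, 8.3]
tcp_pos: [0.5742, 0.0328, 0.0482]
contact_force: [-12.5, -1.6, 9.1]
```

```bash
(python3 -m pendant '[0,-0.14,0,1,0, 0,0,0,0,0]'; python3 -m pendant '[0,-0.14,0,1,0, 0,0,0,0,0]';python3 -m pendant '[0,-0.14,0,1,0, 0,0,0,0,0]' ) | grep -E 'tcp|force'
```

```text
tcp_pos: [0.5749, 0.0329, 0.0482]
contact_force: [-13.0, -2.2, 8.3]
tcp_pos: [0.575, 0.0329, 0.0483]
contact_force: [-14.6, -3.2, 11.4]
tcp_pos: [0.575, 0.0329, 0.0483]
contact_force: [-17.3, -3.0, 13.2]
```

The TCP stopped dead (0.0 mm for the last 2 mm commanded) while the push rose from 13 to 17 N, so the stop is felt at about 4-5 N. One small confirming nudge, then a look at the stop.

```bash
python3 -m pendant '[0,-0.1,0,0.7,0, 0,0,0,0,0]' | grep -E 'tcp|force'; python3 sc.py s8; python3 - <<'E'
import cv2
im=cv2.imread("pics/s8.png"); cv2.imwrite("pics/s8c.png",cv2.resize(im[235:325,285:415],None,fx=6,fy=6,interpolation=cv2.INTER_CUBIC))
E
```

```text
tcp_pos: [0.5751, 0.033, 0.0483]
contact_force: [-18.5, -3.4, 13.8]
tcp [ 0.1309 -0.0012  0.0483] est origin lane x 0.20242233522320544
cas 349 ((191.3526611328125, -0.5523433685302734), (96.89234161376953, 38.983238220214844), 1.4175517559051514) nose lvl 0.23831760275555172 lat [-0.018   0.0176]
nei 366 ((197.0530548095703, -77.80933380126953), (90.04417419433594, 38.94351577758789), 1.045471429824829) nose lvl 0.2405181534452625 lat [-0.0958 -0.0609]
```

View pics/s8c.png

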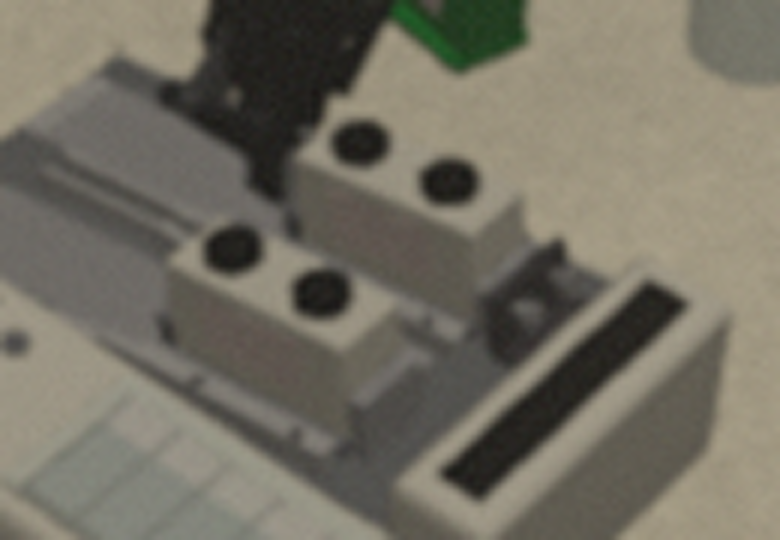

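The nose is against the stop bracket at crop (500,265) with no visible gap, parallel to the neighbour. The nudge added only 0.1 mm and 1 N. Now backing straight off down the lane, then up.

```bash
(python3 -m pendant '[0,0.14,0,-1,0, 0,0.14,0,-1,0, 0,0.14,0,-1,0, 0,0.14,0,-1,0, 0,0.14,0,-1,0, 0,0.28,0,-2,0, 0,0,0,0,0]'; python3 -m pendant '[0,0.5,0,-5,0, 0,0.5,0,-8,0, 0,0.5,0,-10,0, 0,0,0,-10,0, 0,-30,0,-10,0, 0,-40,0,0,0, 0,-40,0,0,0, 0,-40,0,-20,0, 0,-10,0,-30,0, 0,0,0,-30,0, 0,0,0,0,0, 0,0,0,0,0]') | grep -E 'clock|tcp|force'; python3 sc.py s9; python3 - <<'E'
from h import *
np.set_printoptions(precision=4,suppress=True)
cal=viewer.calibration("wrist"); im,d=viewer.grab_frame("wrist"); save("w9",im); L=lane(wcloud(d,cal))
h=(L[...,2]-.02-.1405*L[...,0])*.99
for nm,a in (("cas",0),("nei",-.078)):
    m=(abs(L[...,1]-a)<.03)&(h>.045)&(h<.056)&(L[...,0]>.1)&(L[...,0]<.25)
    n,l,s,c=cv2.connectedComponentsWithStats(m.astype(np.uint8)); k=1+s[1:,4].argmax(); q=L[l==k]
    print("wrist",nm,len(q),cv2.minAreaRect(q[:,:2].astype(np.float32)*1000),np.percentile(q[:,0],[2,98]))
im,d=viewer.grab_frame("top"); save("t9",im); L=lane(cloud("top",d)); h=(L[...,2]-.02-.1405*L[...,0])*.99
for nm,a in (("cas",0),("nei",-.078)):
    m=(abs(L[...,1]-a)<.03)&(h>.045)&(h<.056)&(L[...,0]>.1)&(L[...,0]<.25)
    n,l,s,c=cv2.connectedComponentsWithStats(m.astype(np.uint8)); k=1+s[1:,4].argmax(); q=L[l==k]
    print("top",nm,len(q),cv2.minAreaRect(q[:,:2].astype(np.float32)*1000),np.percentile(q[:,0],[2,98]))
cv2.imwrite("pics/t9c.png",cv2.resize(im[100:260,290:430,::-1],None,fx=3.7,fy=3.7,interpolation=cv2.INTER_CUBIC))
E
```

```text
clock: 27.88
tcp_pos: [0.5747, 0.033, 0.0483]
contact_force: [-3.5, -1.6, 1.0]
clock: 29.38
tcp_pos: [0.4542, 0.0117, 0.2071]
contact_force: [0.3, 0.7, 0.3]
tcp [ 0.0082 -0.001   0.2071] est origin lane x 0.0784844441277903
cas 328 ((195.24853515625, -0.3017101287841797), (91.26203918457031, 38.489200592041016), 1.3565977811813354) nose lvl 0.23862074946043282 lat [-0.0181  0.0175]
nei 367 ((196.97792053222656, -77.67566680908203), (38.238197326660156, 88.52757263183594), 89.15660858154297) nose lvl 0.24039953752302587 lat [-0.0958 -0.06  ]
wrist cas 72 ((155.55621337890625, -2.283250331878662), (8.565108299255371, 9.089875221252441), 11.007904052734375) [0.1512 0.1601]
wrist nei 32 ((167.37071228027344, -93.0572509765625), (4.694580554962158, 9.566780090332031), 36.42516326904297) [0.1629 0.1715]
top cas 491 ((191.42654418945312, 0.023000717163085938), (88.54949188232422, 36.379878997802734), 0.8301651477813721) [0.1486 0.2333]
top nei 486 ((192.8814697265625, -77.70641326904297), (36.706478118896484, 88.60205078125), 89.5116195678711) [0.15   0.2354]
```

View pics/t9c.png

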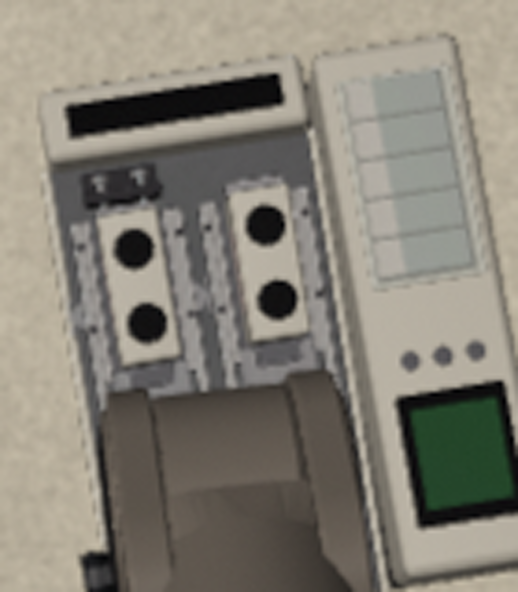

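The top view shows the spare at crop (140,285) home under the stop (125,185). It is level with the neighbour at (270,260), tab towards the robot, and the tool is clear. Last check: squareness from the cap centres, averaged over frames.

```bash
python3 - <<'E'
from h import *
np.set_printoptions(precision=3,suppress=True)
c8=np.cos(np.radians(8)); s8=np.sin(np.radians(8))
def ray(cam,u,v,h):  # intersect pixel with plane h above lane bed -> lane level coords
    c=viewer.calibration(cam); K=np.array(c["mtx"]); T=np.linalg.inv(np.array(c["world_to_cam"]))
    d=T[:3,:3]@np.array([(u-K[0,2])/K[0,0],-(v-K[1,2])/K[1,1],-1]); o=T[:3,3]
    n=np.array([-s8*U[0],-s8*U[1],c8]); p0=np.array([O[0],O[1],.02])+n*h
    w=o+d*((p0-o)@n)/(d@n); q=lane(w); return np.array([q[0]/c8+h*s8/c8*1.0,q[1]])
for cam in ("top","scene"):
    g=np.mean([viewer.grab_frame(cam)[0].astype(float).mean(-1) for _ in range(8)],0)
    for nm,a in (("cas",0.),("nei",-.078)):
        P=[]
        for x in (.180,.218):
            n=np.array([-s8*U[0],-s8*U[1],c8]); e=np.array([c8*U[0],c8*U[1],s8]); l=np.array([-U[1],U[0],0])
            w=np.array([O[0],O[1],.02])+e*x+l*a+n*.059
            u,v=proj(cam,w); u0,v0=int(round(u)),int(round(v))
            for _ in range(4):
                k=7; t=g[v0-k:v0+k+1,u0-k:u0+k+1]; yy,xx=np.mgrid[-k:k+1,-k:k+1]
                wt=np.clip(75-t,0,40)*(np.hypot(yy,xx)<6.5); cu,cv=(wt*xx).sum()/wt.sum()+u0,(wt*yy).sum()/wt.sum()+v0
                u0,v0=int(round(cu)),int(round(cv))
            P.append(ray(cam,cu,cv,.059))
        P=np.array(P)*1000; dd=P[1]-P[0]; print(cam,nm,P.ravel(),"pitch",np.hypot(*dd),"yaw rel lane",np.degrees(np.arctan2(dd[1],dd[0])),"mid",P.mean(0))
print(r.get_obs()["clock"])
E
```

```text
top cas [178.292  -1.485 222.098  -0.679] pitch 43.81304833978687 yaw rel lane 1.054087367529409 mid [200.195  -1.082]
top nei [180.024 -78.899 223.962 -78.66 ] pitch 43.93819314464835 yaw rel lane 0.31204854358536505 mid [201.993 -78.779]
scene cas [180.915  -1.281 224.841  -0.577] pitch 43.93100728430226 yaw rel lane 0.9176171293797213 mid [202.878  -0.929]
scene nei [183.1   -78.739 227.044 -78.642] pitch 43.94441098187178 yaw rel lane 0.12608673205311324 mid [205.072 -78.691]
30.325
```

Both cameras agree that the cassette sits about 0.75° nose-left of the neighbour, so a slight corner gap is possible. I'll give it a light squaring nudge on the left of the tab. With the nose already on the stop, most of that push may land on the stop, so the total stays under about 11 N.

```bash
(python3 -m pendant '[0,0,0.5,30,0.03, 0,0,0.5,32,0, 0,0,0.5,30,0, 0,40,0,0,0, 0,40,0,0,0, 0,40,0,0,0, 0,30,0,0,0, 0,11,0,0,0, 0,0,0,0,0, 0,0,0,0,0]') | grep -E 'clock|tcp|force'; python3 -c "
from h import *
print(lane(tool()[0]).round(4),tool()[2])"
```

```text
clock: 31.58
tcp_pos: [0.5455, 0.0275, 0.0471]
contact_force: [0.2, -0.2, 0.1]
[ 0.1008 -0.0014  0.0471] 8.42833856106097
```

```bash
(python3 -m pendant '[0,-0.5,1,6,0, 0,-0.3,1,6,0, 0,-0.3,0.5,6,0, 0,-0.2,0.3,4,0, 0,0,0,2,0, 0,0,0,0,0]'; python3 -m pendant '[0,-0.14,0,1,0, 0,-0.14,0,1,0, 0,0,0,0,0]'; python3 -m pendant '[0,-0.14,0,1,0, 0,0,0,0,0]'; python3 -m pendant '[0,-0.14,0,1,0, 0,0,0,0,0]';  python3 -c "
from h import *
print(lane(tool()[0]).round(4),tool()[2])") | grep -vE 'ori|grip'
```

```text
clock: 32.33
tcp_pos: [0.5677, 0.0336, 0.0471]
contact_force: [-0.5, -0.6, 0.4]
clock: 32.7
tcp_pos: [0.5698, 0.0339, 0.0475]
contact_force: [-0.1, 0.4, 0.4]
clock: 32.95
tcp_pos: [0.5708, 0.0341, 0.0477]
contact_force: [0.1, 0.6, -0.4]
clock: 33.2
tcp_pos: [0.5718, 0.0342, 0.0478]
contact_force: [0.7, -0.1, -0.1]
[0.1279 0.0006 0.0478] 8.43458234479111
```

```bash
(python3 -m pendant '[0,-0.14,0,1,0, 0,-0.14,0,1,0, 0,0,0,0,0]'; python3 -m pendant '[0,-0.14,0,1,0, 0,0,0,0,0]'; python3 -m pendant '[0,-0.14,0,1,0, 0,0,0,0,0]') | grep -E 'clock|tcp|force'
```

```text
clock: 33.58
tcp_pos: [0.5738, 0.0345, 0.0481]
contact_force: [0.6, 0.1, 0.8]
clock: 33.83
tcp_pos: [0.5741, 0.0346, 0.048]
contact_force: [-1.5, 0.7, -0.3]
clock: 34.08
tcp_pos: [0.5743, 0.0346, 0.048]
contact_force: [-4.7, -1.1, 2.0]
```

Contact at the expected place. Pressing gently up to about 10 N.

```bash
(python3 -m pendant '[0,-0.14,0,1,0, 0,0,0,0,0]'; python3 -m pendant '[0,-0.14,0,1,0, 0,0,0,0,0]') | grep -E 'clock|tcp|force'
```

```text
clock: 34.33
tcp_pos: [0.5744, 0.0346, 0.0479]
contact_force: [-6.2, -0.4, 2.8]
clock: 34.58
tcp_pos: [0.5745, 0.0346, 0.0479]
contact_force: [-10.2, -0.0, 4.7]
```

```bash
(python3 -m pendant '[0,0.14,0,-1,0, 0,0.14,0,-2,0, 0,0.14,0,-3,0, 0,0.3,0,-6,0, 0,0.3,0,-10,0, 0,0,0,-12,0, 0,0,0,-6,0, 0,-30,0,-6,0, 0,-40,0,0,0, 0,-40,0,0,0, 0,-40,0,-20,0, 0,-10,0,-30,0, 0,0,0,-30,0, 0,0,0,0,0, 0,0,0,0,0]') | grep -E 'clock|tcp|force'
python3 - <<'E'
from h import *
np.set_printoptions(precision=3,suppress=True)
c8=np.cos(np.radians(8)); s8=np.sin(np.radians(8))
n=np.array([-s8*U[0],-s8*U[1],c8]); e=np.array([c8*U[0],c8*U[1],s8]); l=np.array([-U[1],U[0],0]); B=np.array([O[0],O[1],.02])
for cam in ("top","scene"):
    F=[viewer.grab_frame(cam)[0].astype(float).mean(-1) for _ in range(8)]; g=np.mean(F,0); c=viewer.calibration(cam); K=np.array(c["mtx"]); T=np.linalg.inv(np.array(c["world_to_cam"]))
    for nm,a in (("cas",0.),("nei",-.078)):
        P=[]
        for x in (.180,.218):
            u,v=proj(cam,B+e*x+l*a+n*.059); u0,v0=int(round(u)),int(round(v))
            for _ in range(4):
                k=7; t=g[v0-k:v0+k+1,u0-k:u0+k+1]; yy,xx=np.mgrid[-k:k+1,-k:k+1]
                wt=np.clip(75-t,0,40)*(np.hypot(yy,xx)<6.5); cu,cv=(wt*xx).sum()/wt.sum()+u0,(wt*yy).sum()/wt.sum()+v0
                u0,v0=int(round(cu)),int(round(cv))
            d=T[:3,:3]@np.array([(cu-K[0,2])/K[0,0],-(cv-K[1,2])/K[1,1],-1]); o=T[:3,3]
            w=o+d*((B+n*.059-o)@n)/(d@n)-B; P.append([w@e,w@l])
        P=np.array(P)*1000; dd=P[1]-P[0]; print(cam,nm,"yaw",np.degrees(np.arctan2(dd[1],dd[0])),"mid",P.mean(0))
o=r.get_obs(); print(o["clock"],o["contact_force"])
t0=cv2.imread("pics/top0.png").astype(int); t1=viewer.grab_frame("top")[0][:,:,::-1].astype(int)
df=abs(t1-t0).sum(-1)>90
for nm,(u0,u1,v0,v1) in {"green1":(240,275,220,280),"green2":(198,230,288,345),"yellow":(105,150,230,288),"jar":(195,235,180,218),"dropper":(505,540,255,285),"box":(495,550,190,238),"neigh":(348,375,145,195)}.items(): print(nm,df[v0:v1,u0:u1].sum(),end="; ")
E
```

```text
clock: 36.45
tcp_pos: [0.4536, 0.0168, 0.2078]
contact_force: [-0.3, 0.6, 0.2]
top cas yaw 1.0494032938796256 mid [200.194  -1.081]
top nei yaw 0.31239197544297637 mid [201.993 -78.776]
scene cas yaw 0.861414822590538 mid [202.873  -0.939]
scene nei yaw 0.11407508245980913 mid [205.081 -78.678]
37.25 [ 0.314  0.154 -0.202]
green1 0; green2 0; yellow 0; jar 0; dropper 0; box 0; neigh 0;
```

The nudge moved nothing, so the cassette is solidly seated, and the other things are unchanged. Handing in.

```bash
python3 -c "
from bench import r
print(r.hand_in())"
```

```text
the job is handed in; nothing more can be done
None
```

I loaded the white spare cassette into the free left lane, pushed it up to the stop and let go. The job is handed in; the last clock reading before that was 37 s of the 64 s allowed.

- **Loading:** I set it flat in the lane mouth (its pitch measured 8.1°) with its nose uphill, then pushed it by the tab with shut fingers.
- **Push and stop:** The springs were met at about 4–6 N, growing to about 13 N. Then the arm stopped dead at the stop. I estimate about 5 N against the stop, from the force rise.
- **Position:** The cassette's origin is about 200–203 mm up the lane, within the 195–207 mm range. The pictures show no gap at the stop, and the gripper is clear with zero force.
- **Surroundings:** The neighbour, look-alikes, jar, bottle and slide box are unchanged in the top picture.
- **Check that disagreed:** The cap positions put the cassette about 0.75° nose-left of the neighbour in both cameras. I gave it a second nudge, up to 10 N on the left of the tab, and neither its position nor its angle changed measurably. I take it as firmly seated; either it or the neighbour may sit slightly off square.
- **Not checked:** I could not see the presence pin, so its travel is unconfirmed.

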